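# Pack the control-gear kit for a heated food trolley

## Task

Pack the repair kit: the transformer and the large capacitor must go into the long steel tray beside the contactor that already stands in it, all three in one row, upright and flat on the tray's floor. The tray only just holds the three, and the contactor stands in the middle, so slide it to one end to make room. Set the parts down on the floor of the tray without dropping them, and leave the other things on the bench where they are.

Things in the scene. Friction and masses are not known exactly. Their poses are not given: they have to be found in the camera images.
- tray: Open sheet-steel tray fixed to the bench, outside 76 (x) x 220 (y, long) x 42 mm high; walls and floor 4 mm thick, so inside 68 x 212 x 38 mm deep; 6 mm folded lips along the two long rims (x = +-44 mm outside). Origin: centre of its underside; z up.
- tray_in (a point): Centre of the tray's inner floor, 4 mm above the tray's underside; same axes as the tray.
- transformer: Dark laminated steel block 58 (x) x 90 (y) mm, plain sides up to 76 mm, with two narrow black terminal strips on top (total height 88 mm); about 0.85 kg. Origin: centre of its underside; z up. Stands on the bench.
- capacitor: Large plain aluminium can, upright, 56 mm diameter, sides straight to 90 mm, black top to 96 mm and two small tabs to 105 mm; about 0.28 kg. Origin: centre of its underside; z up. Stands on the bench.
- contactor: Grey plastic block 58 (x) x 54 (y) mm, plain sides up to 80 mm, with a narrower black block on top (total height 90 mm); about 0.32 kg. Origin: centre of its underside; z up. Stands loose on the tray's floor near its middle, its 54 mm side along the tray's length.
- small_capacitor: Bystander: small aluminium can, 38 mm diameter, 75 mm high, not part of the kit. Origin: centre of its underside; z up. 
- multimeter: Bystander: yellow handheld meter lying flat, 92 (x) x 190 (y) x 44 mm. Origin: centre of its underside; z up. 
- screwdriver: Bystander: screwdriver, 200 mm long, lying along its x axis, handle to -x.
- tape: Bystander: roll of black tape lying flat, 90 mm diameter, 19 mm high. Origin: centre of its underside; z up. 
- terminal_block: Bystander: white terminal block 50 (x) x 75 (y) x 30 mm. Origin: centre of its underside; z up. 
Not all that is in view belongs to the job. Leave any red or yellow look-alike of the contactor alone.

How it is judged (in metres and radians):
At the end, for the whole second after the job is handed in: Transformer, large capacitor and contactor all stand upright (within about 4.5 degrees) and flat on the tray's inner floor (undersides within 6 mm of it), wholly between its walls, released and at rest (z of transformer in the frame of tray_in between -0.003 and 0.006 m and x of transformer in the frame of tray_in between -0.012 and 0.012 m and y of transformer in the frame of tray_in between -0.065 and 0.065 m and angle between each of transformer, capacitor, contactor's own z axis and vertical below 0.08 rad and linear speed of each of transformer, capacitor, contactor below 0.02 m/s and z of capacitor in the frame of tray_in between -0.003 and 0.006 m and x of capacitor in the frame of tray_in between -0.012 and 0.012 m and y of capacitor in the frame of tray_in between -0.082 and 0.082 m and z of contactor in the frame of tray_in between -0.003 and 0.006 m and x of contactor in the frame of tray_in between -0.012 and 0.012 m and y of contactor in the frame of tray_in between -0.083 and 0.083 m); the robot touches nothing.
It fails at once if a bystander is shoved more than 40 mm from where it lay (distance of any of small_capacitor, multimeter, screwdriver, tape, terminal_block from where it was at the start of the episode above 0.04 m).
It fails at once if a kit part is dropped or knocked over (falls free of the fingers faster than 0.55 m/s, a drop of about 15 mm) ((contact force between transformer and the fingers below 0.05 N and linear speed of transformer above 0.55 m/s) or (contact force between capacitor and the fingers below 0.05 N and linear speed of capacitor above 0.55 m/s) or (contact force between contactor and the fingers below 0.05 N and linear speed of contactor above 0.55 m/s)).
It also fails if it takes over 67 s, if anything falls off the work surface, if the arm or the gripper's body presses on something with over 40 N, if the wrist force passes 120 N, or if a joint passes its speed limit or range.

## Robot

A 7-joint arm with a two-finger parallel gripper is mounted at the origin on the work surface. World frame = base frame: x ahead of the robot, y to its left, z up, the work surface at z = 0. Lengths are in mm, angles in rad, forces in N, time in s.
With the tool pointing down it reaches from about 425 to 875 mm from the base axis. Payload 4.7 kg.
Tool frame: the origin (TCP) lies at the very end of the fingers, on their centre line; the grasp point (between the pads) lies 19 mm behind it; z points along the fingers, y is the line along which they close (so a half turn about z gives the same grasp; the last joint's range is limited). The gripper opens to 85 mm and grips with 20 to 120 N. Pads are 22 mm wide; open, the fingers measure 114 mm over their backs; the gripper's body (76 mm by 85 mm) begins 54 mm behind the grasp point. The pads swing forward as they close: fully open they stand 13 mm farther back than shut.
Start: joints at [0.014, 0.321, -0.07, 1.45, 0.023, 1.371, -0.057], TCP at [650.019, -0.025, 231.349] pointing down, gripper open.
Joint ranges: [-2.86, 2.86], [-0.3, 2.09], [-1.38, 1.24], [0.06, 2.45], [-1.56, 4.7], [0.09, 2.05], [-2.69, 2.69]. Speed limits (rad/s): [2.57, 2.57, 3.14, 3.14, 3.14, 3.14, 3.14].

## Interface

Orientations are given as a rotation vector (axis times angle).
In Python, from plant import status, optics, ctrl, spotter gives the robot as it stands.
- The arm moves only by the tool drive_tool, never from a script. Its argument "steps" is a list of rows, each an object of numbers: "grip": the closure, from -1 (fully open) to 1 (shut); "tx", "ty", "tz": the shift along the tool's x, y, z in m; "rx", "ry", "rz": the turn, a rotation vector about the tool's x, y, z in degrees. A call has 1 to 12 rows; each row shifts and turns the commanded pose from where the row before left it, along the tool's axes as they then stand; what a row does not reach is not made up. A row lasts 1/8 s, in which the tool goes at most 62.5 mm and 10.7 degrees, less where a joint would pass 70% of its speed; a pose out of reach is approached as far as the arm can. A call with a gripper value outside its range is refused whole. The fingers move at their own pace and stop on an object; "force" is the grip in N (left out, the last holds). Time passes only in rows, so rows that do not move let the fingers close. It gives the time, the measured TCP pose, the force, the opening and the grip force at its end, in the units of the state.
- status.sense(): the state, without advancing time (a new reading comes with each control period).
- optics.grab_frame(name): name is "scene" or "side" or "wrist"; returns the picture (400x640x3 uint8, red, green, blue); there is no depth.
- optics.camera_model(name): a dict with "mtx" (3x3 intrinsics, pixels), "k1" (the pictures are not rectified: a ray, as slopes to the right and down, at radius r is drawn at 1 + k1 r^2 times it, then the intrinsics apply), "T" (4x4, takes a point from camera to world coordinates). Camera axes: x right, y up, looking along -z (the intrinsics and any distortion apply to the point x, -y, -z); pixel columns grow to the right and rows downward; lengths in mm; the calibration is good to about 2 mm. A picture is of the moment at which its call begins: read the wrist's pose just before it. camera_model takes no time and is no camera call; for the wrist camera it gives the pose at the moment of the call.
- ctrl.hand_in(): hands the job in; it is judged then, once.
Trained networks look in the newest picture that a camera, given by its name, has taken for a name from the list of things; names that differ only in an ending like _2 or _b are one class to them, and where a whole thing is asked for, a point or a joint stands for the part that bears it (a point fixed in the world has none). Each returns a list of dicts, best first, with "score" (0 to 1); they miss things now and then, are a little off and sometimes report something else, mostly with a low value. They report only what shows in the picture. A call takes as long as a camera call. They do not tell look-alikes from the thing itself.
- spotter.cut_out(camera, target): "mask" (400x640 bool, what is visible of it) and "at" ([row, column] in pixels, amid what is visible of it).
- spotter.tip_of(camera, target): "at" ([row, column] in pixels: a listed point, or the origin of a listed thing).
The state is a dict: "time": time; "q": joint angles; "qd": joint speeds; "joint_efforts": joint torques, N m; "eef_pos": TCP position; "orientation": TCP orientation; "ft_force": force on the tool from outside, world axes, zero at the start; "torque": the same for the moment, N m; "grip_width": finger opening in mm; "gripper_force": force on a finger pad.
Only numpy, scipy, OpenCV 4.12 (cv2) and the standard library are available. Lean on these libraries where they do the work, as an engineer would, in place of code of your own. Each camera call takes 0.05 s, during which the arm holds its last target. There are 200 camera calls.

## Working session

There is one attempt and no reset: what is moved stays moved. The work goes in short steps, Python scripts to look and compute and a tool call to move; the robot and the scene stay as the last step left them, time stands still between calls to the robot, and variables do not carry over. Pictures are saved under pics/ and viewed, at most 11 in all, crops included, and the job is handed in when it is done.

Besides the shell and the picture viewer there is one more tool, called after "Request:" as name(argument=value, ...), one argument or row to a line, values as JSON. drive_tool: Moves the arm, as the interface text tells. Its arguments: {"type":"object","properties":{"steps":{"type":"array","items":{"type":"object","properties":{"grip":{"type":"number"},"tx":{"type":"number"},"ty":{"type":"number"},"tz":{"type":"number"},"rx":{"type":"number"},"ry":{"type":"number"},"rz":{"type":"number"}}}},"force":{"type":"number"}},"required":["steps"]}

```bash
mkdir -p pics; cat > h.py <<'E'
import numpy as np, cv2
from plant import status, optics, ctrl, spotter
def ray(cam,rc,m=None):
    m=m or optics.camera_model(cam); K=np.array(m["mtx"]); T=np.array(m["T"])
    p=cv2.undistortPoints(np.array([[[rc[1],rc[0]]]],float),K,np.array([m["k1"],0,0,0.]))[0,0] if 0 else None
    u=(rc[1]-K[0,2])/K[0,0]; v=(rc[0]-K[1,2])/K[1,1]; x,y=u,v
    for _ in range(20):
        s=1+m["k1"]*(x*x+y*y); x,y=u/s,v/s
    d=T[:3,:3]@np.array([x,-y,-1.]); return T[:3,3],d/np.linalg.norm(d)
def at_z(cam,rc,z,m=None):
    o,d=ray(cam,rc,m); return o+d*(z-o[2])/d[2]
def proj(cam,P,m=None):
    m=m or optics.camera_model(cam); K=np.array(m["mtx"]); T=np.array(m["T"])
    c=(np.atleast_2d(P)-T[:3,3])@T[:3,:3]; x=c[:,0]/-c[:,2]; y=-c[:,1]/-c[:,2]; s=1+m["k1"]*(x*x+y*y)
    return np.c_[K[1,1]*y*s+K[1,2],K[0,0]*x*s+K[0,2]]
def save(cam,name):
    im=optics.grab_frame(cam); cv2.imwrite("pics/"+name,im[:,:,::-1]); return im
E
python3 - <<'E'
from h import *
for c in ["scene","side","wrist"]:
    save(c,c+"0.png"); m=optics.camera_model(c); print(c,np.round(m["T"],2).tolist(),m["k1"],np.round(m["mtx"],1).tolist())
a=cv2.imread("pics/scene0.png");b=cv2.imread("pics/side0.png");w=cv2.imread("pics/wrist0.png")
for c in ["scene","side"]:
  for t in ["tray","tray_in","transformer","capacitor","contactor","small_capacitor","multimeter","terminal_block","tape","screwdriver"]:
    print(c,t,[(round(r["score"],2),np.round(r["at"]).tolist(),np.round(at_z(c,r["at"],4 if t in("tray_in","contactor") else 0)).tolist()) for r in spotter.tip_of(c,t)][:3])
print(status.sense())
E
```

```text
scene [[-0.78, -0.5, 0.37, 982.91], [0.62, -0.65, 0.44, 506.15], [0.02, 0.57, 0.82, 1052.98], [0.0, 0.0, 0.0, 1.0]] -0.03304163855469652 [[457.8, 0.0, 315.5], [0.0, 457.8, 198.0], [0.0, 0.0, 1.0]]
side [[-0.9, 0.29, -0.33, 110.84], [-0.44, -0.57, 0.69, 842.61], [0.01, 0.76, 0.65, 840.87], [0.0, 0.0, 0.0, 1.0]] -0.07237808503016437 [[411.4, 0.0, 327.4], [0.0, 411.4, 202.8], [0.0, 0.0, 1.0]]
wrist [[1.0, -0.0, 0.0, 651.03], [0.0, 0.97, 0.26, 66.77], [-0.0, -0.26, 0.97, 373.61], [0.0, 0.0, 0.0, 1.0]] -0.05056099735154672 [[314.4, 0.0, 317.3], [0.0, 314.4, 205.0], [0.0, 0.0, 1.0]]
scene tray [(0.69, [185.0, 302.0], [512.0, -122.0, 0.0])]
scene tray_in [(0.97, [185.0, 300.0], [518.0, -123.0, 4.0])]
scene transformer [(0.56, [246.0, 360.0], [513.0, 129.0, 0.0]), (0.15, [185.0, 297.0], [524.0, -130.0, 0.0])]
scene capacitor [(0.96, [295.0, 402.0], [525.0, 296.0, 0.0])]
scene contactor [(0.97, [243.0, 298.0], [638.0, 25.0, 4.0]), (0.96, [174.0, 342.0], [400.0, -81.0, 4.0]), (0.58, [184.0, 298.0], [521.0, -128.0, 4.0])]
scene small_capacitor [(0.7, [289.0, 304.0], [703.0, 135.0, 0.0]), (0.63,
[... 1098 characters left out ...]
: 1.15, 'q': array([ 0.01410506,  0.32100419, -0.07010948,  1.45050051,  0.02257121,
        1.37079923, -0.05688477]), 'qd': array([-0.00016056,  0.00088492,  0.00218708, -0.00121287, -0.00023175,
        0.00041949,  0.00040216]), 'joint_efforts': array([-8.28938137e-04, -4.93406439e+01, -3.82139320e-01, -3.14579022e+01,
        1.33651751e-02,  1.68081671e-03,  2.27794965e-05]), 'eef_pos': array([ 6.50018290e+02, -1.18845792e-02,  2.31345616e+02]), 'orientation': array([2.22136163e+00, 2.22143377e+00, 6.89473979e-05]), 'ft_force': array([ 1.50089846, -0.31720026,  0.51647557]), 'torque': array([-0.00032635,  0.0226916 ,  0.01964837]), 'gripper_force': 0.0, 'grip_width': 85.08237859484244}
```

View pics/scene0.png

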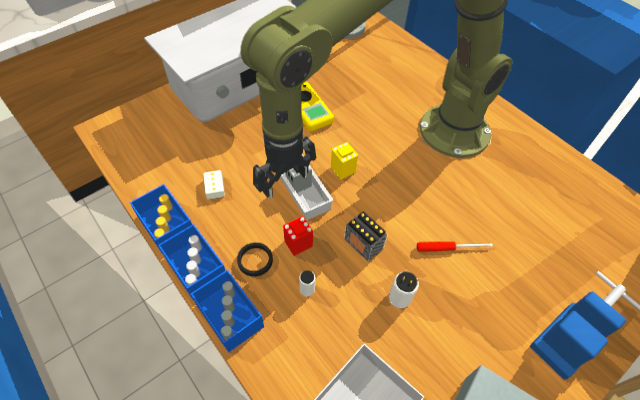

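View pics/side0.png

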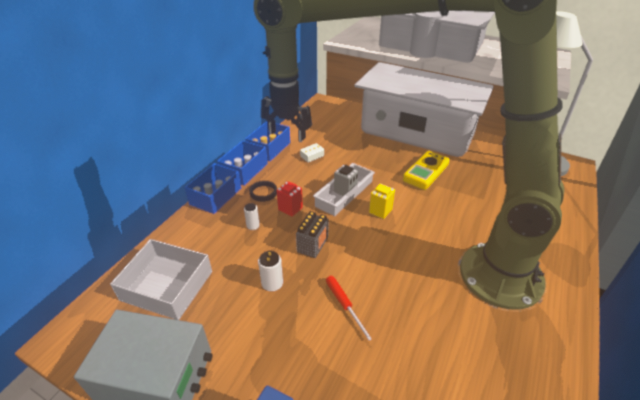

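The scene picture shows the tray at about (190,305) px with the grey contactor partly hidden behind the gripper, the transformer at (235,366), and the large capacitor at (290,403). The side picture shows the grey contactor clearly in the tray at (180,345).

The contactor candidates in the side picture are red (198,291), yellow (200,382) and grey (180,345). The grey one fits because it is the only grey one and it stands in the tray. I'll move to a wrist view to confirm.

Request:
drive_tool(
  steps=[
    {"tx": -0.013, "ty": -0.045, "tz": -0.023, "grip": -1},
    {"tx": -0.013, "ty": -0.045, "tz": -0.023},
    {"tx": -0.013, "ty": -0.045, "tz": -0.023},
    {},
    {},
  ],
)

```text
validation failed for argument at $.st...
```

```bash
python3 - <<'E'
from h import *
print(status.sense()["eef_pos"],status.sense()["orientation"])
m=optics.camera_model("wrist"); im=save("wrist","w1.png")
np.save("w1.npy",m,allow_pickle=True)
def mk(t,z):
  for r in spotter.cut_out("wrist",t)[:3]:
    mask=np.array(r["mask"]).astype(np.uint8); rc=np.argwhere(mask)
    print(t,round(r["score"],2),r["at"],rc.min(0),rc.max(0),np.round(at_z("wrist",r["at"],z,m)))
    np.save(f"m_{t}_{int(r['at'][0])}.npy",mask)
for t,z in [("tray",42),("transformer",76),("contactor",84),("capacitor",90)]: mk(t,z)
for t in ["tray_in","transformer","contactor","capacitor"]:
  print(t,[(round(r["score"],2),r["at"],np.round(at_z("wrist",r["at"],4 if t in("tray_in","contactor") else 0,m))) for r in spotter.tip_of("wrist",t)])
cv2.imwrite("pics/w1b.png",cv2.resize(im[:,:,::-1],(800,500),interpolation=cv2.INTER_CUBIC))
E
```

```text
[ 6.50018290e+02 -1.18845792e-02  2.31345616e+02] [2.22136163e+00 2.22143377e+00 6.89473979e-05]
tray 0.84 [229.6, 220.1] [186 172] [354 255] [542. -51.  42.]
transformer 0.61 [50.9, 163.0] [  0 108] [106 214] [514. 128.  76.]
contactor 0.84 [163.2, 306.5] [132 274] [196 338] [641.  29.  84.]
contactor 0.61 [265.2, 88.4] [227  45] [302 134] [413. -76.  84.]
capacitor 0.27 [301.3, 225.9] [260 209] [334 238] [ 557. -113.   90.]
tray_in [(0.93, [268.6, 216.9], array([ 521., -119.,    4.]))]
transformer [(0.85, [63.3, 185.2], array([503., 130.,   0.]))]
contactor [(0.88, [275.9, 220.2], array([ 524., -129.,    4.])), (0.81, [156.3, 306.8], array([639.,  26.,   4.])), (0.55, [250.5, 112.1], array([384., -94.,   4.]))]
capacitor []
```

View pics/w1b.png

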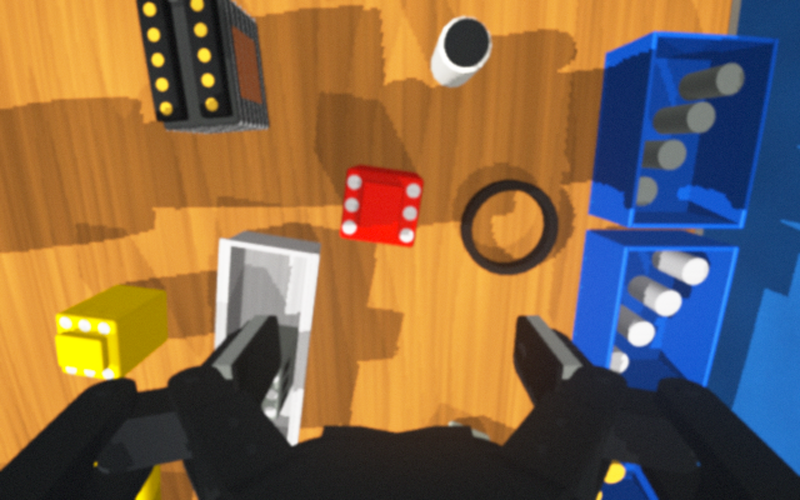

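The wrist picture shows the gripper body hiding part of the tray at (330,265), with the red look-alike at (205,382) and the yellow one at (335,90). The move was refused, so I'll resend it with every field filled in.

Request:
drive_tool(
  steps=[
    {"tx": -0.0425, "ty": -0.0325, "tz": -0.0175, "rx": 0, "ry": 0, "rz": 0, "grip": -1},
    {"tx": -0.0425, "ty": -0.0325, "tz": -0.0175, "rx": 0, "ry": 0, "rz": 0, "grip": -1},
    {"tx": -0.0425, "ty": -0.0325, "tz": -0.0175, "rx": 0, "ry": 0, "rz": 0, "grip": -1},
    {"tx": -0.0425, "ty": -0.0325, "tz": -0.0175, "rx": 0, "ry": 0, "rz": 0, "grip": -1},
    {"tx": 0, "ty": 0, "tz": 0, "rx": 0, "ry": 0, "rz": 0, "grip": -1},
    {"tx": 0, "ty": 0, "tz": 0, "rx": 0, "ry": 0, "rz": 0, "grip": -1},
  ],
  force=40,
)

```text
time: 2.35
eef_pos: [520.3, -169.4, 301.5]
orientation: [2.221, 2.221, 0.002]
ft_force: [0.1, 1.2, -0.4]
grip_width: 85.5
gripper_force: 0.0
```

```bash
python3 - <<'E'
from h import *
print(status.sense()["eef_pos"],status.sense()["orientation"])
m=optics.camera_model("wrist"); im=save("wrist","w2.png")
np.save("w2.npy",m,allow_pickle=True)
def mk(t,z):
  for r in spotter.cut_out("wrist",t)[:3]:
    mask=np.array(r["mask"]).astype(np.uint8); rc=np.argwhere(mask)
    print(t,round(r["score"],2),r["at"],rc.min(0),rc.max(0),np.round(at_z("wrist",r["at"],z,m)))
for t,z in [("tray",42),("transformer",76),("contactor",84),("capacitor",90)]: mk(t,z)
for t in ["tray_in","transformer","contactor","capacitor"]:
  print(t,[(round(r["score"],2),r["at"],np.round(at_z("wrist",r["at"],4 if t in("tray_in","contactor") else 0,m))) for r in spotter.tip_of("wrist",t)])
cv2.imwrite("pics/w2b.png",cv2.resize(im[:,:,::-1],(800,500),interpolation=cv2.INTER_CUBIC))
E
```

```text
[ 520.26730428 -169.4433446   301.5078223 ] [2.22115287e+00 2.22145944e+00 1.66083818e-03]
tray 0.59 [110.2, 317.1] [ 38 272] [223 369] [521. -90.  42.]
contactor 0.93 [115.6, 205.4] [ 86 173] [142 237] [397. -96.  84.]
contactor 0.86 [17.2, 420.9] [  0 385] [ 44 455] [630.   4.  84.]
contactor 0.84 [146.1, 317.3] [118 291] [172 345] [ 522. -130.   84.]
tray_in []
transformer []
contactor [(0.91, [18.0, 409.0], array([639.,  26.,   4.])), (0.77, [114.7, 216.4], array([385., -94.,   4.])), (0.72, [139.8, 320.6], array([ 526., -128.,    4.]))]
capacitor []
```

View pics/w2b.png

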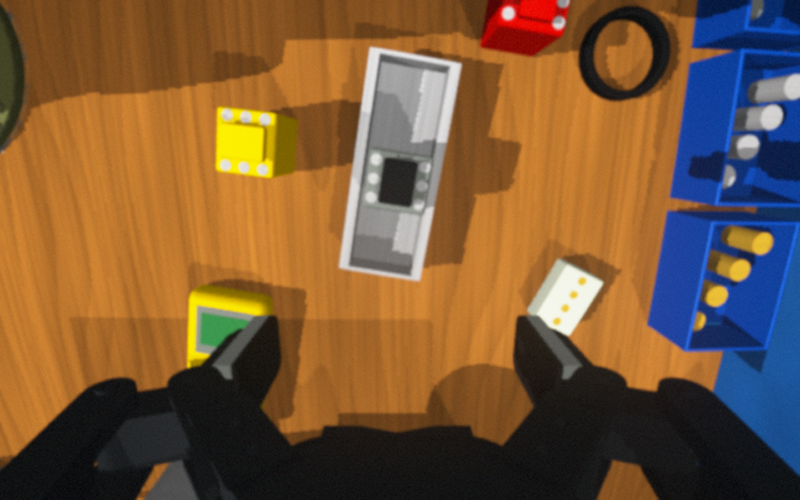

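The wrist picture shows the tray rim with corners at about (47,370), (62,461), (281,418) and (268,339) in the enlarged picture (row, col). The grey contactor with its black top is at (183,398) inside it, between the yellow look-alike (142,247) and the red one (20,525). That confirms the grey one as the part to move.

```bash
python3 - <<'E'
from h import *
from scipy.optimize import least_squares
m=np.load("w2.npy",allow_pickle=True).item()
def fit(hx,hy,z,pts,x0):
    L=np.array([[-hx,hy],[hx,hy],[hx,-hy],[-hx,-hy]])
    def f(p):
        c,s=np.cos(p[2]),np.sin(p[2]); W=L@np.array([[c,s],[-s,c]])+p[:2]
        return (proj("wrist",np.c_[W,np.full(4,z)],m)-pts).ravel()
    r=least_squares(f,x0); return r.x,np.sqrt(np.mean(r.fun**2)),np.round(r.fun.reshape(-1,2),1).tolist()
P=np.array([[47,370],[62,461],[281,418],[268,339]])/1.25
print(fit(44,110,42,P,[520,-122,-.1]))
for r in P: print(np.round(at_z("wrist",r,42,m)))
im=cv2.imread("pics/w2.png"); cv2.imwrite("pics/w2c.png",cv2.resize(im[25:235,255:385],None,fx=2.85,fy=2.85,interpolation=cv2.INTER_CUBIC))
E
```

```text
(array([ 5.21056466e+02, -1.22173892e+02, -1.67251048e-01]), np.float64(0.6047592735160434), [[-0.5, -0.5], [1.0, 0.1], [-0.3, 1.0], [-0.3, -0.5]])
[497.  -7.  42.]
[583. -20.  42.]
[ 545. -238.   42.]
[ 460. -224.   42.]
```

View pics/w2c.png

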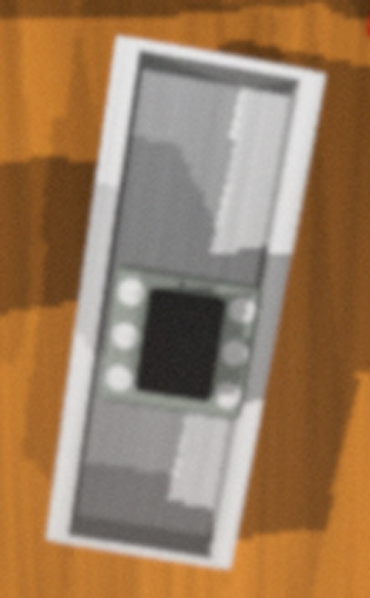

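```bash
cat >> h.py <<'E'
from scipy.optimize import least_squares
def fit(hx,hy,z,pts,x0,m):
    L=np.array([[-hx,hy],[hx,hy],[hx,-hy],[-hx,-hy]])
    def f(p):
        c,s=np.cos(p[2]),np.sin(p[2]); W=L@np.array([[c,s],[-s,c]])+p[:2]
        return (proj("wrist",np.c_[W,np.full(4,z)],m)-pts).ravel()
    r=least_squares(f,x0); return r.x,np.sqrt(np.mean(r.fun**2))
TC=np.array([521.,-122.2]);TY=-.167
R=np.array([[np.cos(TY),-np.sin(TY)],[np.sin(TY),np.cos(TY)]])
def loc(p): return R.T@(np.array(p[:2])-TC)
def wld(p): return R@np.array(p)+TC
E
python3 - <<'E'
from h import *
m=np.load("w2.npy",allow_pickle=True).item()
P=np.array([[268,120],[290,258],[412,240],[390,101]])/2.85+[25,255]
r=fit(29,27,84,P,[521,-130,-.167],m); print(r,loc(r[0]))
s=status.sense()["eef_pos"]; print(s, "tray-frame delta to contactor",loc(r[0])-loc(s))
# inner opening at rim z=42
P=np.array([[52,140],[80,298],[553,211],[535,70]])/2.85+[25,255]
print(fit(34,106,42,P,[521,-130,-.167],m))
E
```

```text
(array([ 5.22512284e+02, -1.28912124e+02, -1.53115292e-01]), np.float64(1.937439260153644)) [ 2.60696696 -6.36736487]
[ 520.19743984 -169.6138148   301.06064528] tray-frame delta to contactor [-4.48299187 40.52022858]
(array([ 5.21664076e+02, -1.22388394e+02, -1.63217263e-01]), np.float64(0.7506001849103252))
```

Request:
drive_tool(
  steps=[
    {"tx": 0, "ty": 0, "tz": 0, "rx": 0, "ry": 0, "rz": 9.5, "grip": -1},
    {"tx": 0.04, "ty": -0.006, "tz": 0.03, "rx": 0, "ry": 0, "rz": 0, "grip": -1},
    {"tx": 0, "ty": 0, "tz": 0.06, "rx": 0, "ry": 0, "rz": 0, "grip": -1},
    {"tx": 0, "ty": 0, "tz": 0.06, "rx": 0, "ry": 0, "rz": 0, "grip": -1},
    {"tx": 0, "ty": 0, "tz": 0.03, "rx": 0, "ry": 0, "rz": 0, "grip": -1},
    {"tx": 0, "ty": 0, "tz": 0, "rx": 0, "ry": 0, "rz": 0, "grip": -1},
    {"tx": 0, "ty": 0, "tz": 0, "rx": 0, "ry": 0, "rz": 0, "grip": -1},
  ],
  force=30,
)

```text
time: 3.68
eef_pos: [521.9, -129.8, 123.0]
orientation: [2.396, 2.029, 0.002]
ft_force: [-0.1, -0.7, 0.2]
grip_width: 85.6
gripper_force: 0.0
```

```bash
python3 - <<'E'
from h import *
from scipy.spatial.transform import Rotation as Ro
s=status.sense(); M=Ro.from_rotvec(s["orientation"]).as_matrix()
print(s["time"],s["eef_pos"],loc(s["eef_pos"]),M.round(3).tolist())
E
```

```text
3.675 [ 521.92516551 -129.82864956  122.98991053] [ 2.18036553 -7.36873337] [[0.165, 0.986, 0.003], [0.986, -0.165, -0.001], [-0.0, 0.003, -1.0]]
```

Request:
drive_tool(
  steps=[
    {"tx": 0, "ty": -0.001, "tz": 0.026, "rx": 0, "ry": 0, "rz": 0, "grip": -1},
    {"tx": 0, "ty": 0, "tz": 0.025, "rx": 0, "ry": 0, "rz": 0, "grip": -1},
    {"tx": 0, "ty": 0, "tz": 0.025, "rx": 0, "ry": 0, "rz": 0, "grip": -1},
    {"tx": 0, "ty": 0, "tz": 0, "rx": 0, "ry": 0, "rz": 0, "grip": -1},
    {"tx": 0, "ty": 0, "tz": 0, "rx": 0, "ry": 0, "rz": 0, "grip": 1},
    {"tx": 0, "ty": 0, "tz": 0, "rx": 0, "ry": 0, "rz": 0, "grip": 1},
    {"tx": 0, "ty": 0, "tz": 0, "rx": 0, "ry": 0, "rz": 0, "grip": 1},
    {"tx": 0, "ty": 0, "tz": 0, "rx": 0, "ry": 0, "rz": 0, "grip": 1},
  ],
  force=30,
)

```text
time: 4.68
eef_pos: [521.2, -129.7, 47.5]
orientation: [2.396, 2.028, 0.003]
ft_force: [-1.3, -0.8, 6.2]
grip_width: 57.7
gripper_force: 33.3
```

Request:
drive_tool(
  steps=[
    {"tx": -0.014, "ty": 0, "tz": 0, "rx": 0, "ry": 0, "rz": 0, "grip": 1},
    {"tx": -0.014, "ty": 0, "tz": 0, "rx": 0, "ry": 0, "rz": 0, "grip": 1},
    {"tx": -0.014, "ty": 0, "tz": 0, "rx": 0, "ry": 0, "rz": 0, "grip": 1},
    {"tx": -0.014, "ty": 0, "tz": 0, "rx": 0, "ry": 0, "rz": 0, "grip": 1},
    {"tx": -0.01, "ty": 0, "tz": 0, "rx": 0, "ry": 0, "rz": 0, "grip": 1},
    {"tx": -0.004, "ty": 0, "tz": 0, "rx": 0, "ry": 0, "rz": 0, "grip": 1},
    {"tx": 0, "ty": 0, "tz": 0, "rx": 0, "ry": 0, "rz": 0, "grip": 1},
    {"tx": 0, "ty": 0, "tz": 0, "rx": 0, "ry": 0, "rz": 0, "grip": 1},
  ],
)

```text
time: 5.68
eef_pos: [510.6, -196.5, 47.4]
orientation: [2.396, 2.03, 0.007]
ft_force: [1.2, 4.5, 5.4]
grip_width: 57.7
gripper_force: 38.2
```

Request:
drive_tool(
  steps=[
    {"tx": -0.002, "ty": 0, "tz": 0, "rx": 0, "ry": 0, "rz": 0, "grip": 1},
    {"tx": -0.001, "ty": 0, "tz": 0, "rx": 0, "ry": 0, "rz": 0, "grip": 1},
    {"tx": 0, "ty": 0, "tz": 0, "rx": 0, "ry": 0, "rz": 0, "grip": 1},
  ],
)

```text
time: 6.05
eef_pos: [510.3, -198.3, 47.4]
orientation: [2.396, 2.032, 0.009]
ft_force: [0.5, 6.1, 6.2]
grip_width: 57.9
gripper_force: 38.1
```

Request:
drive_tool(
  steps=[
    {"tx": 0, "ty": 0, "tz": 0, "rx": 0, "ry": 0, "rz": 0, "grip": -1},
    {"tx": 0, "ty": 0, "tz": 0, "rx": 0, "ry": 0, "rz": 0, "grip": -1},
    {"tx": 0, "ty": 0, "tz": 0, "rx": 0, "ry": 0, "rz": 0, "grip": -1},
    {"tx": 0, "ty": 0, "tz": -0.03, "rx": 0, "ry": 0, "rz": 0, "grip": -1},
    {"tx": 0, "ty": 0, "tz": -0.055, "rx": 0, "ry": 0, "rz": 0, "grip": -1},
    {"tx": 0, "ty": 0, "tz": -0.06, "rx": 0, "ry": 0, "rz": 0, "grip": -1},
    {"tx": 0, "ty": 0, "tz": -0.055, "rx": 0, "ry": 0, "rz": 0, "grip": -1},
    {"tx": 0, "ty": 0, "tz": 0, "rx": 0, "ry": 0, "rz": 0, "grip": -1},
    {"tx": 0, "ty": 0, "tz": 0, "rx": 0, "ry": 0, "rz": 0, "grip": -1},
  ],
)

```text
time: 7.18
eef_pos: [507.3, -201.6, 244.8]
orientation: [-2.398, -2.029, 0.001]
ft_force: [-0.1, -0.4, -0.1]
grip_width: 85.3
gripper_force: 0.0
```

```bash
python3 - <<'E'
from h import *
print(status.sense()["eef_pos"])
m=optics.camera_model("wrist"); im=save("wrist","w3.png"); np.save("w3.npy",m,allow_pickle=True)
E
```

```text
[ 507.25400354 -201.56314054  244.82527279]
```

Request:
drive_tool(
  steps=[
    {"tx": 0.06, "ty": 0, "tz": -0.01, "rx": 0, "ry": 0, "rz": 0, "grip": -1},
    {"tx": 0.06, "ty": 0, "tz": -0.01, "rx": 0, "ry": 0, "rz": 0, "grip": -1},
    {"tx": 0.06, "ty": -0.01, "tz": -0.01, "rx": 0, "ry": 0, "rz": 0, "grip": -1},
    {"tx": 0.06, "ty": -0.015, "tz": -0.01, "rx": 0, "ry": 0, "rz": 0, "grip": -1},
    {"tx": 0.06, "ty": -0.015, "tz": -0.01, "rx": 0, "ry": 0, "rz": 0, "grip": -1},
    {"tx": 0.04, "ty": -0.015, "tz": 0, "rx": 0, "ry": 0, "rz": 0, "grip": -1},
    {"tx": 0, "ty": 0, "tz": 0, "rx": 0, "ry": 0, "rz": 0, "grip": -1},
    {"tx": 0, "ty": 0, "tz": 0, "rx": 0, "ry": 0, "rz": 0, "grip": -1},
  ],
)

```text
time: 8.22
eef_pos: [509.2, 141.6, 293.6]
orientation: [-2.398, -2.029, 0.005]
ft_force: [-0.5, -0.8, -1.3]
grip_width: 85.3
gripper_force: 0.0
```

```bash
python3 - <<'E'
from h import *
print(status.sense()["time"],status.sense()["eef_pos"])
m=optics.camera_model("wrist"); im=save("wrist","w4.png"); np.save("w4.npy",m,allow_pickle=True)
for t in ["transformer","capacitor"]:
  print(t,[(round(r["score"],2),r["at"],np.round(at_z("wrist",r["at"],0,m))) for r in spotter.tip_of("wrist",t)])
a=cv2.imread("pics/w3.png"); b=cv2.imread("pics/w4.png")
cv2.imwrite("pics/w34.png",np.hstack([cv2.resize(a[0:200,240:400],None,fx=2.0,fy=2.0,interpolation=2)[:400],cv2.resize(b[0:300,150:390],None,fx=2.0,fy=2.0,interpolation=2)[:400]]) )
cv2.imwrite("pics/w4b.png",cv2.resize(b,(800,500),interpolation=2))
E
```

```text
8.225 [509.20925395 141.60233025 293.62409744]
transformer []
capacitor [(0.89, [45.4, 314.1], array([532., 301.,   0.]))]
```

View pics/w4b.png

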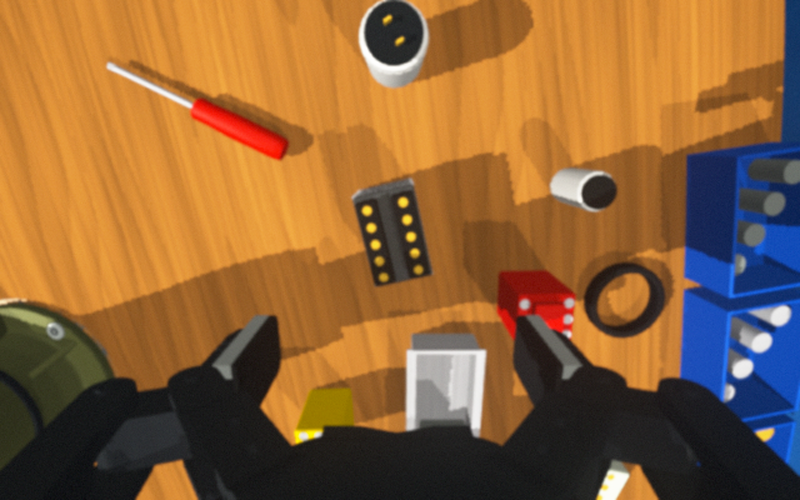

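The wrist picture shows the large capacitor at about (40,393), the transformer's top at (237,392) turned from the tool axes, and the red look-alike at (300,535) close to the transformer's tray-ward side. I'll enlarge to measure it.

```bash
python3 - <<'E'
import cv2,numpy as np
a=cv2.imread("pics/w3.png"); b=cv2.imread("pics/w4.png")
f=lambda i,s:cv2.resize(i,None,fx=s,fy=s,interpolation=2)
A=f(b[135:235,270:355],5.5); B=f(a[15:215,265:365],2.75)
H=max(A.shape[0],B.shape[0]); pad=lambda i:cv2.copyMakeBorder(i,0,H-i.shape[0],0,0,0)
o=np.hstack([pad(A),pad(B)]);print(A.shape,B.shape,o.shape); cv2.imwrite("pics/w34.png",o)
E
```

```text
(550, 468, 3) (550, 275, 3) (550, 743, 3)
```

View pics/w34.png

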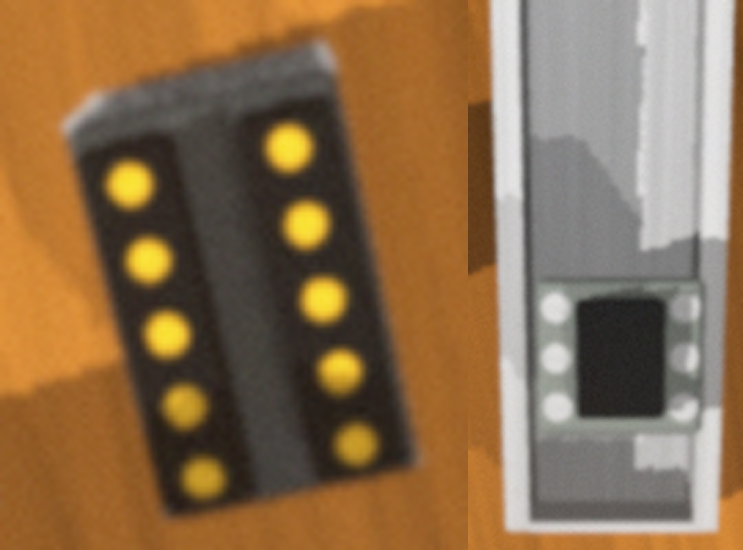

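```bash
python3 - <<'E'
from h import *
from scipy.spatial.transform import Rotation as Ro
m=np.load("w3.npy",allow_pickle=True).item()
P=np.array([[282,538-468],[284,704-468],[432,700-468],[430,536-468]])/2.75+[15,265]
r=fit(29,27,84,P,[510,-196,-.167],m); print("contactor",r,loc(r[0]))
for rc in P: print(loc(at_z("wrist",rc,84,m)))
for rc in [(500,531-468),(500,690-468),(530,506-468),(530,718-468)]: print("rim/end",rc,loc(at_z("wrist",np.array(rc)/2.75+[15,265],42,m)), )
print("floor end",loc(at_z("wrist",np.array((500,610-468))/2.75+[15,265],4,m)),loc(at_z("wrist",np.array((520,610-468))/2.75+[15,265],4,m)))
m=np.load("w4.npy",allow_pickle=True).item()
P=np.array([[128,68],[62,318],[460,417],[515,168]])/5.5+[135,270]
for z in (76,82,88):
  P2=np.array([[150,80],[97,335],[460,417],[515,168]])/5.5+[135,270]
  print(z,[np.round(at_z("wrist",p,z,m)[:2],1).tolist() for p in P2])
# screws on strip top z~88: row lines
S=np.array([[184,130],[260,148],[334,167],[406,185],[478,203],[147,289],[225,306],[299,323],[371,340],[443,356]])/5.5+[135,270]
W=np.array([at_z("wrist",p,88,m)[:2] for p in S]); print("screw centre",W.mean(0),[np.arctan2(*(-(W[i]-W[i+4])*[1,-1])[[0,1]]) for i in (0,5)],W.round(1).tolist())
s=status.sense();M=Ro.from_rotvec(s["orientation"]).as_matrix();print("tool x dir",M[:,0])
E
```

```text
contactor (array([ 5.18072804e+02, -1.58630740e+02, -1.80076496e-01]), np.float64(1.271875779775465)) [  3.16922137 -36.41048392]
[-24.64504445 -10.59739906]
[ 31.82511025 -11.15323983]
[ 31.79052664 -61.97598125]
[-26.3140813  -61.36596706]
rim/end (500, 63) [-32.70534273 -97.00205617]
rim/end (500, 222) [ 32.74018324 -96.88507358]
rim/end (530, 38) [ -43.39712904 -109.84026321]
rim/end (530, 250) [  44.70590903 -109.67945437]
floor end [  -0.28257449 -106.10999581] [  -0.27256153 -115.5593905 ]
76 [[476.0, 167.9], [530.2, 169.9], [535.7, 89.2], [479.7, 85.6]]
82 [[476.7, 168.5], [530.0, 170.6], [535.5, 91.1], [480.4, 87.6]]
88 [[477.5, 169.2], [529.9, 171.2], [535.3, 93.1], [481.1, 89.7]]
screw centre [504.56554732 129.77764511] [np.float64(0.0583956978549493), np.float64(0.061229342158298096)] [[486.2, 160.7], [487.0, 144.7], [488.0, 128.7], [489.0, 112.9], [489.9, 96.6], [519.2, 162.8], [520.0, 146.6], [521.1, 130.8], [522.2, 115.0], [523.1, 99.0]]
tool x dir [ 1.67820748e-01  9.85817144e-01 -8.68713751e-04]
```

The right half of the enlarged view shows the contactor at tray y of about -36 mm, so it slipped in the grip and only moved part of the way. I'll push it the rest of the way with closed fingers inside the tray.

Request:
drive_tool(
  steps=[
    {"tx": -0.06, "ty": 0.0145, "tz": 0, "rx": 0, "ry": 0, "rz": 0, "grip": 1},
    {"tx": -0.06, "ty": 0.0145, "tz": 0, "rx": 0, "ry": 0, "rz": 0, "grip": 1},
    {"tx": -0.06, "ty": 0.0145, "tz": 0.01, "rx": 0, "ry": 0, "rz": 0, "grip": 1},
    {"tx": -0.06, "ty": 0.0145, "tz": 0.01, "rx": 0, "ry": 0, "rz": 0, "grip": 1},
    {"tx": 0, "ty": 0, "tz": 0.05, "rx": 0, "ry": 0, "rz": 0, "grip": 1},
    {"tx": 0, "ty": 0, "tz": 0.05, "rx": 0, "ry": 0, "rz": 0, "grip": 1},
    {"tx": 0, "ty": 0, "tz": 0.04, "rx": 0, "ry": 0, "rz": 0, "grip": 1},
    {"tx": 0, "ty": 0, "tz": 0, "rx": 0, "ry": 0, "rz": 0, "grip": 1},
    {"tx": 0, "ty": 0, "tz": 0, "rx": 0, "ry": 0, "rz": 0, "grip": 1},
  ],
)

```text
time: 9.5
eef_pos: [528.1, -104.3, 137.0]
orientation: [2.397, 2.027, 0.002]
ft_force: [0.2, 0.3, 0.4]
grip_width: 0.2
gripper_force: 0.0
```

```bash
python3 - <<'E'
from h import *
s=status.sense()["eef_pos"];print(s,loc(s))
E
```

```text
[ 528.1369649  -104.32772856  136.96676612] [ 4.06685915 18.80997105]
```

Request:
drive_tool(
  steps=[
    {"tx": 0, "ty": -0.001, "tz": 0.04, "rx": 0, "ry": 0, "rz": 0, "grip": 1},
    {"tx": 0, "ty": 0, "tz": 0.04, "rx": 0, "ry": 0, "rz": 0, "grip": 1},
    {"tx": 0, "ty": 0, "tz": 0.022, "rx": 0, "ry": 0, "rz": 0, "grip": 1},
    {"tx": -0.008, "ty": 0, "tz": 0, "rx": 0, "ry": 0, "rz": 0, "grip": 1},
    {"tx": -0.01, "ty": 0, "tz": 0, "rx": 0, "ry": 0, "rz": 0, "grip": 1},
    {"tx": -0.01, "ty": 0, "tz": 0, "rx": 0, "ry": 0, "rz": 0, "grip": 1},
    {"tx": -0.01, "ty": 0, "tz": 0, "rx": 0, "ry": 0, "rz": 0, "grip": 1},
    {"tx": -0.01, "ty": 0, "tz": 0, "rx": 0, "ry": 0, "rz": 0, "grip": 1},
    {"tx": -0.005, "ty": 0, "tz": 0, "rx": 0, "ry": 0, "rz": 0, "grip": 1},
    {"tx": -0.003, "ty": 0, "tz": 0, "rx": 0, "ry": 0, "rz": 0, "grip": 1},
    {"tx": 0, "ty": 0, "tz": 0, "rx": 0, "ry": 0, "rz": 0, "grip": 1},
  ],
)

```text
time: 10.88
eef_pos: [518.2, -158.3, 34.6]
orientation: [2.396, 2.029, 0.004]
ft_force: [1.6, 4.0, 2.4]
grip_width: 0.1
gripper_force: 1.1
```

```bash
python3 - <<'E'
from h import *
s=status.sense()["eef_pos"];print(s,loc(s))
E
```

```text
[ 518.24720292 -158.3207671    34.60611638] [  3.28966882 -36.07583383]
```

Request:
drive_tool(
  steps=[
    {"tx": -0.002, "ty": 0, "tz": 0, "rx": 0, "ry": 0, "rz": 0, "grip": 1},
    {"tx": -0.002, "ty": 0, "tz": 0, "rx": 0, "ry": 0, "rz": 0, "grip": 1},
    {"tx": -0.001, "ty": 0, "tz": 0, "rx": 0, "ry": 0, "rz": 0, "grip": 1},
    {"tx": 0, "ty": 0, "tz": 0, "rx": 0, "ry": 0, "rz": 0, "grip": 1},
  ],
)

```text
time: 11.38
eef_pos: [517.0, -162.8, 34.1]
orientation: [2.397, 2.03, 0.003]
ft_force: [0.0, 5.5, 4.6]
grip_width: -0.4
gripper_force: 1.2
```

Request:
drive_tool(
  steps=[
    {"tx": 0.004, "ty": 0, "tz": 0, "rx": 0, "ry": 0, "rz": 0, "grip": 1},
    {"tx": 0, "ty": 0, "tz": -0.05, "rx": 0, "ry": 0, "rz": 0, "grip": 1},
    {"tx": 0, "ty": 0, "tz": -0.06, "rx": 0, "ry": 0, "rz": 0, "grip": -1},
    {"tx": 0, "ty": 0, "tz": -0.06, "rx": 0, "ry": 0, "rz": 0, "grip": -1},
    {"tx": 0, "ty": 0, "tz": -0.04, "rx": 0, "ry": 0, "rz": 0, "grip": -1},
    {"tx": 0, "ty": 0, "tz": 0, "rx": 0, "ry": 0, "rz": 0, "grip": -1},
    {"tx": 0, "ty": 0, "tz": 0, "rx": 0, "ry": 0, "rz": 0, "grip": -1},
  ],
)

```text
time: 12.25
eef_pos: [515.8, -160.4, 242.2]
orientation: [-2.398, -2.028, 0.003]
ft_force: [-0.2, 1.2, 0.4]
grip_width: 85.4
gripper_force: 0.0
```

```bash
python3 - <<'E'
from h import *
s=status.sense()["eef_pos"];print(s,loc(s))
m=optics.camera_model("wrist"); im=save("wrist","w5.png"); np.save("w5.npy",m,allow_pickle=True)
for r in spotter.tip_of("wrist","contactor"): print(r["score"],r["at"],loc(at_z("wrist",r["at"],4,m)))
for r in spotter.cut_out("wrist","contactor"):
    k=np.array(r["mask"]).astype(np.uint8); c,_=cv2.findContours(k,0,1); c=max(c,key=cv2.contourArea)[:,0]
    q=cv2.boxPoints(cv2.minAreaRect(c)); print(r["score"],[loc(at_z("wrist",p[::-1],84,m)).round(1).tolist() for p in q])
E
```

```text
[ 515.78309835 -160.36847179  242.23198177] [  1.20022456 -38.50464599]
0.79 [206.0, 321.0] [  6.48214686 -75.50309318]
0.62 [144.7, 202.2] [-136.97135369    0.87371226]
0.95 [[50.7, 130.4], [111.6, 131.6], [112.9, 115.5], [51.2, 114.4]]
0.7 [[-163.0, 34.8], [-84.8, 33.9], [-88.9, -23.5], [-170.9, -23.3]]
0.61 [[-25.7, -31.4], [29.9, -31.4], [31.7, -99.7], [-27.2, -99.8]]
```

Request:
drive_tool(
  steps=[
    {"tx": 0.057, "ty": -0.012, "tz": 0, "rx": 0, "ry": 0, "rz": 0, "grip": -1},
    {"tx": 0.057, "ty": -0.012, "tz": 0, "rx": 0, "ry": 0, "rz": 0, "grip": -1},
    {"tx": 0.057, "ty": -0.012, "tz": 0, "rx": 0, "ry": 0, "rz": 0, "grip": -1},
    {"tx": 0.057, "ty": -0.012, "tz": 0, "rx": 0, "ry": 0, "rz": 0, "grip": -1},
    {"tx": 0.056, "ty": -0.011, "tz": 0, "rx": 0, "ry": 0, "rz": 0, "grip": -1},
    {"tx": 0, "ty": 0, "tz": 0.03, "rx": 0, "ry": 0, "rz": -6.5, "grip": -1},
    {"tx": 0, "ty": 0, "tz": 0.03, "rx": 0, "ry": 0, "rz": -6.4, "grip": -1},
    {"tx": 0, "ty": 0, "tz": 0.02, "rx": 0, "ry": 0, "rz": 0, "grip": -1},
    {"tx": 0, "ty": 0, "tz": 0, "rx": 0, "ry": 0, "rz": 0, "grip": -1},
    {"tx": 0, "ty": 0, "tz": 0, "rx": 0, "ry": 0, "rz": 0, "grip": -1},
  ],
)

```text
time: 13.65
eef_pos: [505.7, 130.3, 163.6]
orientation: [2.155, 2.286, 0.0]
ft_force: [-0.4, -0.5, -0.2]
grip_width: 85.2
gripper_force: 0.0
```

```bash
python3 - <<'E'
from h import *
from scipy.spatial.transform import Rotation as Ro
s=status.sense();M=Ro.from_rotvec(s["orientation"]).as_matrix();print(s["time"],s["eef_pos"],M[:,0])
print("tool delta to transformer",M.T@(np.array([504.6,129.8,45])-s["eef_pos"]))
E
```

```text
13.65 [505.71304052 130.26278319 163.64578806] [-5.91324187e-02  9.98250147e-01  2.77033497e-05]
tool delta to transformer [ -0.39944349  -1.17835489 118.64538751]
```

Request:
drive_tool(
  steps=[
    {"tx": 0, "ty": -0.001, "tz": 0.04, "rx": 0, "ry": 0, "rz": 0, "grip": -1},
    {"tx": 0, "ty": 0, "tz": 0.04, "rx": 0, "ry": 0, "rz": 0, "grip": -1},
    {"tx": 0, "ty": 0, "tz": 0.03, "rx": 0, "ry": 0, "rz": 0, "grip": -1},
    {"tx": 0, "ty": 0, "tz": 0.008, "rx": 0, "ry": 0, "rz": 0, "grip": -1},
    {"tx": 0, "ty": 0, "tz": 0, "rx": 0, "ry": 0, "rz": 0, "grip": -1},
    {"tx": 0, "ty": 0, "tz": 0, "rx": 0, "ry": 0, "rz": 0, "grip": 1},
    {"tx": 0, "ty": 0, "tz": 0, "rx": 0, "ry": 0, "rz": 0, "grip": 1},
    {"tx": 0, "ty": 0, "tz": 0, "rx": 0, "ry": 0, "rz": 0, "grip": 1},
    {"tx": 0, "ty": 0, "tz": 0, "rx": 0, "ry": 0, "rz": 0, "grip": 1},
    {"tx": 0, "ty": 0, "tz": 0, "rx": 0, "ry": 0, "rz": 0, "grip": 1},
  ],
  force=110,
)

```text
time: 14.9
eef_pos: [504.6, 130.6, 47.3]
orientation: [2.154, 2.286, 0.001]
ft_force: [-2.6, 0.7, 7.9]
grip_width: 55.9
gripper_force: 120.3
```

Request:
drive_tool(
  steps=[
    {"tx": 0, "ty": 0, "tz": -0.003, "rx": 0, "ry": 0, "rz": 0, "grip": 1},
    {"tx": 0, "ty": 0, "tz": -0.003, "rx": 0, "ry": 0, "rz": 0, "grip": 1},
    {"tx": 0, "ty": 0, "tz": -0.002, "rx": 0, "ry": 0, "rz": 0, "grip": 1},
    {"tx": 0, "ty": 0, "tz": 0, "rx": 0, "ry": 0, "rz": 0, "grip": 1},
  ],
)

```text
time: 15.4
eef_pos: [504.4, 130.1, 53.2]
orientation: [-2.155, -2.286, 0.0]
ft_force: [0.8, -0.0, -6.8]
grip_width: 56.1
gripper_force: 118.2
```

Request:
drive_tool(
  steps=[
    {"tx": 0, "ty": 0, "tz": -0.01, "rx": 0, "ry": 0, "rz": 0, "grip": 1},
    {"tx": 0, "ty": 0, "tz": -0.02, "rx": 0, "ry": 0, "rz": 0, "grip": 1},
    {"tx": 0, "ty": 0, "tz": -0.03, "rx": 0, "ry": 0, "rz": 0, "grip": 1},
    {"tx": 0, "ty": 0, "tz": -0.02, "rx": 0, "ry": 0, "rz": 0, "grip": 1},
    {"tx": 0, "ty": 0, "tz": 0, "rx": 0, "ry": 0, "rz": 0, "grip": 1},
    {"tx": 0, "ty": 0, "tz": 0, "rx": 0, "ry": 0, "rz": 0, "grip": 1},
  ],
)

```text
time: 16.15
eef_pos: [503.7, 130.0, 132.5]
orientation: [-2.154, -2.286, 0.002]
ft_force: [-0.2, -0.2, -7.3]
grip_width: 56.3
gripper_force: 119.0
```

```bash
python3 - <<'E'
from h import *
from scipy.spatial.transform import Rotation as Ro
s=status.sense();M=Ro.from_rotvec(s["orientation"]).as_matrix();print(s["time"],s["eef_pos"],s["ft_force"])
save("scene","s6.png");save("side","s6b.png")
for c in("scene","side"): print([(r["score"],r["at"]) for r in spotter.tip_of(c,"transformer")])
m=optics.camera_model("wrist");im=save("wrist","w6.png");np.save("w6.npy",m,allow_pickle=True)
a=cv2.resize(cv2.imread("pics/s6b.png")[120:300,220:420],None,fx=2,fy=2,interpolation=2);b=cv2.resize(im[80:400,240:420,::-1],None,fx=1.8,fy=1.8,interpolation=2)
H=max(a.shape[0],b.shape[0]);pad=lambda i:cv2.copyMakeBorder(i,0,H-i.shape[0],0,0,0)
cv2.imwrite("pics/w6b.png",np.hstack([pad(a),pad(b)]))
E
```

```text
16.15 [503.74407929 129.97765927 132.51129499] [-0.23172523 -0.18647974 -7.26458992]
[(0.84, [225.3, 363.2])]
[(0.72, [222.1, 313.7])]
```

View pics/w6b.png

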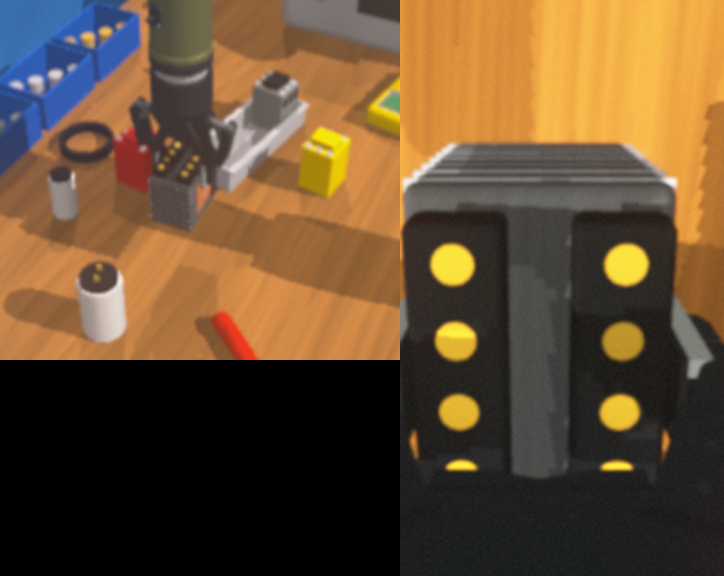

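The transformer is held level in the gripper, and in the side view the contactor stands at the far end of the tray at (95,275). I'll work out the transformer's offset in the grip from its screws, at (265,452) and (265,626) in the picture.

```bash
python3 - <<'E'
from h import *
from scipy.spatial.transform import Rotation as Ro
m=np.load("w6.npy",allow_pickle=True).item()
s=status.sense();M=Ro.from_rotvec(s["orientation"]).as_matrix();e=s["eef_pos"]
for rr,y in ((265,32),(341,16),(412,0)):
  for cc in (54,224):
    p=at_z("wrist",[80+rr/1.8,240+cc/1.8],132.5-46+88,m); print(y,(M.T@(p-e)).round(1))
w=wld([0,59]);print("target",w, "tool delta",M.T@(np.array([*w,e[2]])-e), "yaw now",np.degrees(np.arctan2(-M[0,0],M[1,0])),"tray",np.degrees(TY), loc(e))
E
```

```text
32 [ 31.8 -14.9 -42.1]
32 [ 31.8  17.1 -42.2]
16 [ 16.  -15.5 -42.1]
16 [ 16.1  17.8 -42.2]
0 [  0.  -16.2 -42.1]
0 [  0.1  18.5 -42.2]
target [530.80726544 -64.02081519] tool delta [-1.95360828e+02  1.53601845e+01  2.62962694e-02] yaw now 3.4050543862443146 tray -9.568395178684748 [-58.82645487 245.92575343]
```

Request:
drive_tool(
  steps=[
    {"tx": -0.02, "ty": 0.003, "tz": -0.02, "rx": 0, "ry": 0, "rz": 0, "grip": 1},
    {"tx": -0.04, "ty": 0.003, "tz": 0, "rx": 0, "ry": 0, "rz": 0, "grip": 1},
    {"tx": -0.04, "ty": 0.003, "tz": 0, "rx": 0, "ry": 0, "rz": 0, "grip": 1},
    {"tx": -0.04, "ty": 0.003, "tz": 0, "rx": 0, "ry": 0, "rz": 0, "grip": 1},
    {"tx": -0.04, "ty": 0.003, "tz": 0, "rx": 0, "ry": 0, "rz": 0, "grip": 1},
    {"tx": -0.018, "ty": 0, "tz": 0, "rx": 0, "ry": 0, "rz": 0, "grip": 1},
    {"tx": 0, "ty": 0, "tz": 0, "rx": 0, "ry": 0, "rz": 5, "grip": 1},
    {"tx": 0, "ty": 0, "tz": 0, "rx": 0, "ry": 0, "rz": 5, "grip": 1},
    {"tx": 0, "ty": 0, "tz": 0, "rx": 0, "ry": 0, "rz": 3, "grip": 1},
    {"tx": 0, "ty": 0, "tz": 0, "rx": 0, "ry": 0, "rz": 0, "grip": 1},
    {"tx": 0, "ty": 0, "tz": 0, "rx": 0, "ry": 0, "rz": 0, "grip": 1},
  ],
)

```text
time: 17.77
eef_pos: [531.1, -66.0, 153.1]
orientation: [-2.398, -2.029, 0.0]
ft_force: [-0.1, 0.3, -8.5]
grip_width: 56.1
gripper_force: 119.1
```

```bash
cat > pose.py <<'E'
from h import *
from scipy.spatial.transform import Rotation as Ro
s=status.sense();M=Ro.from_rotvec(s["orientation"]).as_matrix();e=s["eef_pos"]
print(round(s["time"],2),e.round(1),"yaw",np.degrees(np.arctan2(-M[0,0],M[1,0])).round(2),"local",loc(e).round(1),"z",M[:,2].round(3),"F",s["ft_force"].round(1),s["grip_width"])
E
python3 pose.py
```

```text
17.77 [531.1 -66.  153.1] yaw -9.51 local [ 0.6 57. ] z [-0.  0. -1.] F [-0.1  0.3 -8.5] 56.147546834174804
```

Request:
drive_tool(
  steps=[
    {"tx": -0.001, "ty": -0.001, "tz": 0.03, "rx": 0, "ry": 0, "rz": 0, "grip": 1},
    {"tx": 0, "ty": 0, "tz": 0.03, "rx": 0, "ry": 0, "rz": 0, "grip": 1},
    {"tx": 0, "ty": 0, "tz": 0.02, "rx": 0, "ry": 0, "rz": 0, "grip": 1},
    {"tx": 0, "ty": 0, "tz": 0.012, "rx": 0, "ry": 0, "rz": 0, "grip": 1},
    {"tx": 0, "ty": 0, "tz": 0.004, "rx": 0, "ry": 0, "rz": 0, "grip": 1},
    {"tx": 0, "ty": 0, "tz": 0, "rx": 0, "ry": 0, "rz": 0, "grip": 1},
    {"tx": 0, "ty": 0, "tz": 0, "rx": 0, "ry": 0, "rz": 0, "grip": 1},
  ],
)

```text
time: 18.65
eef_pos: [530.8, -67.4, 58.3]
orientation: [2.398, 2.027, 0.002]
ft_force: [-0.6, 0.1, -6.1]
grip_width: 56.1
gripper_force: 119.1
```

Request:
drive_tool(
  steps=[
    {"tx": 0, "ty": 0, "tz": 0.003, "rx": 0, "ry": 0, "rz": 0, "grip": 1},
    {"tx": 0, "ty": 0, "tz": 0.003, "rx": 0, "ry": 0, "rz": 0, "grip": 1},
    {"tx": 0, "ty": 0, "tz": 0.001, "rx": 0, "ry": 0, "rz": 0, "grip": 1},
    {"tx": 0, "ty": 0, "tz": 0, "rx": 0, "ry": 0, "rz": 0, "grip": 1},
  ],
)

```text
time: 19.15
eef_pos: [530.3, -67.4, 51.3]
orientation: [2.399, 2.027, 0.0]
ft_force: [-2.4, 0.0, 5.0]
grip_width: 56.3
gripper_force: 120.4
```

Request:
drive_tool(
  steps=[
    {"tx": 0, "ty": 0, "tz": 0.0005, "rx": 0, "ry": 0, "rz": 0, "grip": 1},
    {"tx": 0, "ty": 0, "tz": 0, "rx": 0, "ry": 0, "rz": 0, "grip": -1},
    {"tx": 0, "ty": 0, "tz": 0, "rx": 0, "ry": 0, "rz": 0, "grip": -1},
    {"tx": 0, "ty": 0, "tz": 0, "rx": 0, "ry": 0, "rz": 0, "grip": -1},
    {"tx": 0, "ty": 0, "tz": -0.04, "rx": 0, "ry": 0, "rz": 0, "grip": -1},
    {"tx": 0, "ty": 0, "tz": -0.05, "rx": 0, "ry": 0, "rz": 0, "grip": -1},
    {"tx": -0.045, "ty": 0, "tz": -0.05, "rx": 0, "ry": 0, "rz": 0, "grip": -1},
    {"tx": -0.045, "ty": 0, "tz": -0.05, "rx": 0, "ry": 0, "rz": 0, "grip": -1},
    {"tx": 0, "ty": 0, "tz": -0.02, "rx": 0, "ry": 0, "rz": 0, "grip": -1},
    {"tx": 0, "ty": 0, "tz": 0, "rx": 0, "ry": 0, "rz": 0, "grip": -1},
    {"tx": 0, "ty": 0, "tz": 0, "rx": 0, "ry": 0, "rz": 0, "grip": -1},
  ],
)

```text
time: 20.52
eef_pos: [515.7, -148.9, 251.3]
orientation: [-2.397, -2.028, 0.002]
ft_force: [0.4, 0.7, -1.0]
grip_width: 85.2
gripper_force: 0.0
```

```bash
python3 pose.py; python3 - <<'E'
from h import *
m=optics.camera_model("wrist"); im=save("wrist","w7.png"); np.save("w7.npy",m,allow_pickle=True)
for p in ([0,106],[0,-106],[0,57],[0,-77]): print(p,proj("wrist",[*wld(p),42],m))
c=im[20:275,255:395,::-1]; cv2.imwrite("pics/w7b.png",cv2.resize(c,None,fx=2.35,fy=2.35,interpolation=2))
E
```

```text
20.52 [ 515.7 -148.9  251.3] yaw -9.52 local [ -0.8 -27.2] z [-0.002  0.001 -1.   ] F [ 0.4  0.7 -1. ] 85.19414176116233
[0, 106] [[ 55.62721627 317.70504927]]
[0, -106] [[246.01916639 317.36985645]]
[0, 57] [[104.39931973 317.61987255]]
[0, -77] [[223.12530687 317.41053531]]
```

View pics/w7b.png

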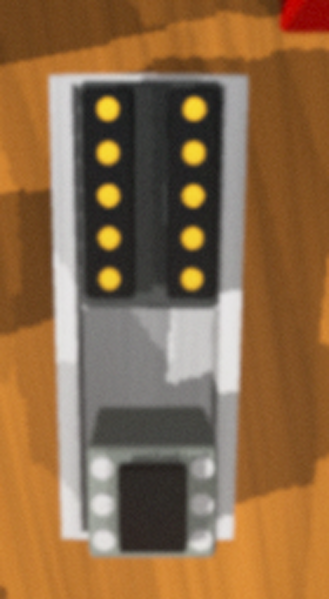

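The wrist picture shows the transformer flat in the tray at the +y end, with rows of screws from 108 to 279. The contactor is at the -y end with its top edges at rows 447 and 555, and there is a gap between the two. I'll measure the gap.

```bash
python3 - <<'E'
from h import *
m=np.load("w7.npy",allow_pickle=True).item()
g=lambda r,c,z: loc(at_z("wrist",[20+r/2.35,255+c/2.35],z,m)).round(1)
print("screws",[g(r,c,92) for r,c in((108,108),(108,194),(195,108),(195,193),(279,109),(279,192))])
print("trafo -y edge z80",g(306,150,80))
print("contactor top +y",g(447,150,84),"top -y",g(555,150,84),"base +y",g(408,150,4), "x",g(500,90,84),g(500,215,84))
E
```

```text
screws [array([-15. ,  87.9]), array([17.9, 87.9]), array([-15.3,  55.8]), array([18. , 55.9]), array([-15.2,  23.4]), array([18.1, 23.4])]
trafo -y edge z80 [ 1.3 11.5]
contactor top +y [  1.5 -49.1] top -y [   1.6 -100.3] base +y [  1.7 -50.1] x [-25.2 -73.8] [ 30.5 -73.7]
```

Request:
drive_tool(
  steps=[
    {"tx": 0.018, "ty": 0.002, "tz": 0.03, "rx": 0, "ry": 0, "rz": 0, "grip": 1},
    {"tx": 0, "ty": 0, "tz": 0.05, "rx": 0, "ry": 0, "rz": 0, "grip": 1},
    {"tx": 0, "ty": 0, "tz": 0.05, "rx": 0, "ry": 0, "rz": 0, "grip": 1},
    {"tx": 0, "ty": 0, "tz": 0, "rx": 0, "ry": 0, "rz": 0, "grip": 1},
    {"tx": 0, "ty": 0, "tz": 0.04, "rx": 0, "ry": 0, "rz": 0, "grip": 1},
    {"tx": 0, "ty": 0, "tz": 0.04, "rx": 0, "ry": 0, "rz": 0, "grip": 1},
    {"tx": 0, "ty": 0, "tz": 0.006, "rx": 0, "ry": 0, "rz": 0, "grip": 1},
    {"tx": 0, "ty": 0, "tz": 0, "rx": 0, "ry": 0, "rz": 0, "grip": 1},
    {"tx": 0.004, "ty": 0, "tz": 0, "rx": 0, "ry": 0, "rz": 0, "grip": 1},
    {"tx": 0, "ty": 0, "tz": 0, "rx": 0, "ry": 0, "rz": 0, "grip": 1},
  ],
)

```text
time: 21.82
eef_pos: [523.0, -128.1, 38.4]
orientation: [2.397, 2.027, 0.003]
ft_force: [-0.7, 0.2, -0.9]
grip_width: -0.1
gripper_force: 0.0
```

```bash
python3 pose.py
```

```text
21.82 [ 523.  -128.1   38.4] yaw -9.55 local [ 3.  -5.5] z [ 0.003 -0.    -1.   ] F [-0.7  0.2 -0.9] -0.14237511313647672
```

Request:
drive_tool(
  steps=[
    {"tx": 0.003, "ty": 0, "tz": 0, "rx": 0, "ry": 0, "rz": 0, "grip": 1},
    {"tx": 0.002, "ty": 0, "tz": 0, "rx": 0, "ry": 0, "rz": 0, "grip": 1},
    {"tx": 0.002, "ty": 0, "tz": 0, "rx": 0, "ry": 0, "rz": 0, "grip": 1},
    {"tx": 0.001, "ty": 0, "tz": 0, "rx": 0, "ry": 0, "rz": 0, "grip": 1},
    {"tx": 0, "ty": 0, "tz": 0, "rx": 0, "ry": 0, "rz": 0, "grip": 1},
    {"tx": 0, "ty": 0, "tz": 0, "rx": 0, "ry": 0, "rz": 0, "grip": 1},
  ],
)

```text
time: 22.58
eef_pos: [523.3, -123.8, 37.6]
orientation: [2.399, 2.023, -0.002]
ft_force: [-0.6, -6.2, 1.9]
grip_width: 0.2
gripper_force: 0.0
```

```bash
python3 pose.py
```

```text
22.57 [ 523.3 -123.8   37.6] yaw -9.72 local [ 2.5 -1.2] z [ 0.001 -0.004 -1.   ] F [-0.6 -6.2  1.9] 0.22446943983652168
```

Request:
drive_tool(
  steps=[
    {"tx": 0.002, "ty": 0, "tz": 0, "rx": 0, "ry": 0, "rz": 0, "grip": 1},
    {"tx": 0.002, "ty": 0, "tz": 0, "rx": 0, "ry": 0, "rz": 0, "grip": 1},
    {"tx": 0.001, "ty": 0, "tz": 0, "rx": 0, "ry": 0, "rz": 0, "grip": 1},
    {"tx": 0, "ty": 0, "tz": 0, "rx": 0, "ry": 0, "rz": 0, "grip": 1},
  ],
)

```text
time: 23.08
eef_pos: [523.6, -120.8, 37.6]
orientation: [2.399, 2.021, -0.005]
ft_force: [-2.5, -10.2, 3.2]
grip_width: 0.1
gripper_force: 0.0
```

```bash
python3 pose.py
```

```text
23.07 [ 523.6 -120.8   37.6] yaw -9.79 local [2.3 1.8] z [ 0.001 -0.006 -1.   ] F [ -2.5 -10.2   3.2] 0.10749468780701839
```

Request:
drive_tool(
  steps=[
    {"tx": -0.009, "ty": 0, "tz": 0, "rx": 0, "ry": 0, "rz": 0, "grip": 1},
    {"tx": 0, "ty": 0, "tz": -0.05, "rx": 0, "ry": 0, "rz": 0, "grip": 1},
    {"tx": 0, "ty": 0, "tz": -0.06, "rx": 0, "ry": 0, "rz": 0, "grip": 1},
    {"tx": 0, "ty": 0, "tz": -0.06, "rx": 0, "ry": 0, "rz": 0, "grip": -1},
    {"tx": 0.06, "ty": -0.009, "tz": -0.01, "rx": 0, "ry": 0, "rz": 0, "grip": -1},
    {"tx": 0.06, "ty": -0.009, "tz": -0.01, "rx": 0, "ry": 0, "rz": 0, "grip": -1},
    {"tx": 0.06, "ty": -0.009, "tz": -0.01, "rx": 0, "ry": 0, "rz": 0, "grip": -1},
    {"tx": 0.06, "ty": -0.009, "tz": -0.01, "rx": 0, "ry": 0, "rz": 0, "grip": -1},
    {"tx": 0.06, "ty": -0.009, "tz": -0.01, "rx": 0, "ry": 0, "rz": 0, "grip": -1},
    {"tx": 0.055, "ty": -0.009, "tz": 0, "rx": 0, "ry": 0, "rz": 0, "grip": -1},
    {"tx": 0, "ty": 0, "tz": 0, "rx": 0, "ry": 0, "rz": 0, "grip": -1},
    {"tx": 0, "ty": 0, "tz": 0, "rx": 0, "ry": 0, "rz": 0, "grip": -1},
  ],
)

```text
time: 24.58
eef_pos: [528.1, 234.2, 256.2]
orientation: [2.399, 2.028, -0.002]
ft_force: [-0.1, -0.5, -1.0]
grip_width: 85.2
gripper_force: 0.0
```

```bash
python3 pose.py; python3 - <<'E'
from h import *
from scipy.spatial.transform import Rotation as Ro
s=status.sense();M=Ro.from_rotvec(s["orientation"]).as_matrix();e=s["eef_pos"]
m=optics.camera_model("wrist"); im=save("wrist","w8.png"); np.save("w8.npy",m,allow_pickle=True)
for r in spotter.tip_of("wrist","capacitor"): print(r["score"],r["at"],at_z("wrist",r["at"],0,m))
for r in spotter.cut_out("wrist","capacitor")[:2]:
    k=np.array(r["mask"]).astype(float); k=cv2.GaussianBlur(k,(3,3),0)>.5
    print(r["score"],r["at"])
    # silhouette fit: cylinder r=28, z 0..90(+top 96)
    a=np.linspace(0,2*np.pi,60); 
    def sil(x,y):
        P=np.vstack([np.c_[x+28*np.cos(a),y+28*np.sin(a),np.full(60,z)] for z in (0,90)])
        h=cv2.convexHull(proj("wrist",P,m)[:,::-1].astype(np.float32)); im=np.zeros((400,640),np.uint8); cv2.fillConvexPoly(im,np.round(h*8).astype(int),1,shift=3); return im>0
    best=max(((sil(x,y)&k).sum()/(sil(x,y)|k).sum(),x,y) for x in range(515,546,1) for y in range(285,315,1))
    p=np.array([best[1],best[2],e[2]]); print("IoU",best,"tool delta",M.T@(p-e))
E
```

```text
24.57 [528.1 234.2 256.2] yaw -9.57 local [-52.3 352.6] z [-0.001 -0.001 -1.   ] F [-0.1 -0.5 -1. ] 85.24418737293342
0.8 [128.7, 315.8] [536.54077494 290.87298099   0.        ]
0.57 [124.6, 311.4]
IoU (np.float64(0.9681037504381353), 534, 298) tool delta [ 6.38757437e+01 -4.76408353e+00 -5.18102973e-02]
```

Request:
drive_tool(
  steps=[
    {"tx": 0.032, "ty": -0.003, "tz": 0, "rx": 0, "ry": 0, "rz": 0, "grip": -1},
    {"tx": 0.032, "ty": -0.002, "tz": 0.02, "rx": 0, "ry": 0, "rz": 0, "grip": -1},
    {"tx": 0, "ty": 0, "tz": 0.05, "rx": 0, "ry": 0, "rz": 0, "grip": -1},
    {"tx": 0, "ty": 0, "tz": 0.03, "rx": 0, "ry": 0, "rz": 0, "grip": -1},
    {"tx": 0, "ty": 0, "tz": 0, "rx": 0, "ry": 0, "rz": 0, "grip": -1},
    {"tx": 0, "ty": 0, "tz": 0, "rx": 0, "ry": 0, "rz": 0, "grip": -1},
  ],
)

```text
time: 25.48
eef_pos: [535.2, 298.1, 158.3]
orientation: [2.4, 2.026, 0.003]
ft_force: [0.6, 1.1, 1.2]
grip_width: 85.6
gripper_force: 0.0
```

```bash
python3 pose.py
```

```text
25.48 [535.2 298.1 158.3] yaw -9.68 local [-55.9 416.8] z [ 0.002  0.001 -1.   ] F [0.6 1.1 1.2] 85.6173306771945
```

Request:
drive_tool(
  steps=[
    {"tx": 0, "ty": -0.001, "tz": 0.04, "rx": 0, "ry": 0, "rz": 0, "grip": -1},
    {"tx": 0, "ty": 0, "tz": 0.04, "rx": 0, "ry": 0, "rz": 0, "grip": -1},
    {"tx": 0, "ty": 0, "tz": 0.028, "rx": 0, "ry": 0, "rz": 0, "grip": -1},
    {"tx": 0, "ty": 0, "tz": 0, "rx": 0, "ry": 0, "rz": 0, "grip": -1},
    {"tx": 0, "ty": 0, "tz": 0, "rx": 0, "ry": 0, "rz": 0, "grip": 1},
    {"tx": 0, "ty": 0, "tz": 0, "rx": 0, "ry": 0, "rz": 0, "grip": 1},
    {"tx": 0, "ty": 0, "tz": 0, "rx": 0, "ry": 0, "rz": 0, "grip": 1},
    {"tx": 0, "ty": 0, "tz": 0, "rx": 0, "ry": 0, "rz": 0, "grip": 1},
    {"tx": 0, "ty": 0, "tz": -0.004, "rx": 0, "ry": 0, "rz": 0, "grip": 1},
    {"tx": 0, "ty": 0, "tz": -0.004, "rx": 0, "ry": 0, "rz": 0, "grip": 1},
    {"tx": 0, "ty": 0, "tz": 0, "rx": 0, "ry": 0, "rz": 0, "grip": 1},
  ],
  force=90,
)

```text
time: 26.85
eef_pos: [533.4, 298.6, 57.1]
orientation: [2.399, 2.027, 0.001]
ft_force: [-0.1, 0.1, -2.8]
grip_width: 54.2
gripper_force: 94.8
```

Request:
drive_tool(
  steps=[
    {"tx": 0, "ty": 0, "tz": -0.02, "rx": 0, "ry": 0, "rz": 0, "grip": 1},
    {"tx": 0, "ty": 0, "tz": -0.04, "rx": 0, "ry": 0, "rz": 0, "grip": 1},
    {"tx": 0, "ty": 0, "tz": -0.04, "rx": 0, "ry": 0, "rz": 0, "grip": 1},
    {"tx": 0, "ty": 0, "tz": 0, "rx": 0, "ry": 0, "rz": 0, "grip": 1},
    {"tx": 0, "ty": 0, "tz": 0, "rx": 0, "ry": 0, "rz": 0, "grip": 1},
  ],
)

```text
time: 27.48
eef_pos: [532.7, 298.3, 156.4]
orientation: [2.399, 2.028, -0.001]
ft_force: [-0.3, 0.1, -2.8]
grip_width: 54.4
gripper_force: 95.3
```

```bash
python3 pose.py; python3 - <<'E'
from h import *
from scipy.spatial.transform import Rotation as Ro
s=status.sense();M=Ro.from_rotvec(s["orientation"]).as_matrix();e=s["eef_pos"]
m=optics.camera_model("wrist"); im=save("wrist","w9.png"); np.save("w9.npy",m,allow_pickle=True)
for z in (0,45,90):   # expected silhouette rows, top of can in picture
  for off in (-4,0,4):
    c=e+M@np.array([28+off,0,49-z]); print(z,off,proj("wrist",c,m).round(1))
c=im[60:400,220:420,::-1]; cv2.imwrite("pics/w9b.png",cv2.resize(c,None,fx=1.75,fy=1.75,interpolation=2))
g=cv2.cvtColor(im,cv2.COLOR_RGB2GRAY)
print(g[100:300:4,317].tolist())
E
```

```text
27.48 [532.7 298.3 156.4] yaw -9.6 local [-58.4 416.6] z [-0.    -0.001 -1.   ] F [-0.3  0.1 -2.8] 54.40321077725349
0 -4 [[191.7 315.6]]
0 0 [[185.4 315.6]]
0 4 [[179.1 315.6]]
45 -4 [[211.9 315.1]]
45 0 [[203.9 315.1]]
45 4 [[195.9 315.1]]
90 -4 [[248.  314.2]]
90 0 [[237.2 314.2]]
90 4 [[226.3 314.2]]
[162, 158, 160, 164, 165, 165, 167, 169, 168, 168, 165, 161, 164, 164, 163, 164, 164, 162, 163, 163, 161, 163, 166, 138, 135, 138, 141, 138, 141, 141, 139, 142, 138, 144, 144, 145, 186, 181, 75, 30, 30, 29, 29, 28, 30, 26, 27, 25, 27, 27]
```

View pics/w9b.png

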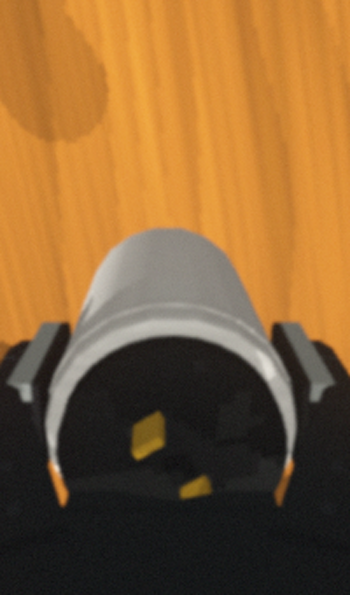

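The wrist picture shows the can held upright, with its lower edge at picture row 190. That puts it about 2.5 mm toward tool -x from the finger centre. I'll carry it over the gap.

Request:
drive_tool(
  steps=[
    {"tx": -0.022, "ty": 0.004, "tz": -0.02, "rx": 0, "ry": 0, "rz": 0, "grip": 1},
    {"tx": -0.04, "ty": 0.006, "tz": -0.01, "rx": 0, "ry": 0, "rz": 0, "grip": 1},
    {"tx": -0.05, "ty": 0.008, "tz": 0, "rx": 0, "ry": 0, "rz": 0, "grip": 1},
    {"tx": -0.05, "ty": 0.008, "tz": 0, "rx": 0, "ry": 0, "rz": 0, "grip": 1},
    {"tx": -0.05, "ty": 0.008, "tz": 0, "rx": 0, "ry": 0, "rz": 0, "grip": 1},
    {"tx": -0.05, "ty": 0.008, "tz": 0, "rx": 0, "ry": 0, "rz": 0, "grip": 1},
    {"tx": -0.05, "ty": 0.008, "tz": 0, "rx": 0, "ry": 0, "rz": 0, "grip": 1},
    {"tx": -0.05, "ty": 0.008, "tz": 0, "rx": 0, "ry": 0, "rz": 0, "grip": 1},
    {"tx": -0.04, "ty": 0, "tz": 0, "rx": 0, "ry": 0, "rz": 0, "grip": 1},
    {"tx": -0.03, "ty": 0, "tz": 0, "rx": 0, "ry": 0, "rz": 0, "grip": 1},
    {"tx": 0, "ty": 0, "tz": 0, "rx": 0, "ry": 0, "rz": 0, "grip": 1},
    {"tx": 0, "ty": 0, "tz": 0, "rx": 0, "ry": 0, "rz": 0, "grip": 1},
  ],
)

```text
time: 29.02
eef_pos: [517.7, -135.9, 185.5]
orientation: [-2.397, -2.027, 0.001]
ft_force: [-0.0, 0.7, -2.5]
grip_width: 54.6
gripper_force: 95.4
```

```bash
python3 pose.py;  python3 - <<'E'
from h import *
m=optics.camera_model("side"); im=save("side","s10.png")
m=optics.camera_model("wrist"); im=save("wrist","w10.png"); np.save("w10.npy",m,allow_pickle=True)
from h import *
for n,y,z in (("screw",59,92),): 
  # find yellow screws -> local positions
  h=cv2.cvtColor(im,cv2.COLOR_RGB2HSV); k=cv2.inRange(h,(22,150,110),(35,255,255)); n,l,st,c=cv2.connectedComponentsWithStats(k)
  for i in range(1,n):
    if 25<st[i,4]<900:
        p=loc(at_z("wrist",c[i][::-1],92,m))
        if abs(p[0])<30: print(st[i,4],c[i].round(),p.round(1))
E
```

```text
29.02 [ 517.7 -135.9  185.5] yaw -9.56 local [ -1. -14.] z [-0.002  0.001 -1.   ] F [-0.   0.7 -2.5] 54.569169909306865
109 [295.  63.] [-15.6  93.3]
112 [342.  63.] [17.6 93.2]
105 [296.  87.] [-15.4  77.1]
109 [342.  87.] [17.5 77.1]
98 [296. 110.] [-15.5  61.2]
105 [342. 110.] [17.6 61.2]
82 [296. 133.] [-15.4  45.1]
93 [341. 133.] [17.7 45. ]
78 [296. 155.] [-15.5  28.9]
86 [341. 155.] [17.6 28.9]
```

Request:
drive_tool(
  steps=[
    {"tx": 0, "ty": 0.001, "tz": 0.03, "rx": 0, "ry": 0, "rz": 0, "grip": 1},
    {"tx": 0, "ty": 0, "tz": 0.03, "rx": 0, "ry": 0, "rz": 0, "grip": 1},
    {"tx": 0, "ty": 0, "tz": 0.02, "rx": 0, "ry": 0, "rz": 0, "grip": 1},
    {"tx": 0, "ty": 0, "tz": 0, "rx": 0, "ry": 0, "rz": 0, "grip": 1},
    {"tx": 0, "ty": 0, "tz": 0, "rx": 0, "ry": 0, "rz": 0, "grip": 1},
  ],
)

```text
time: 29.75
eef_pos: [520.0, -136.6, 107.6]
orientation: [2.397, 2.029, 0.001]
ft_force: [0.3, 0.3, -1.9]
grip_width: 54.3
gripper_force: 95.5
```

```bash
python3 pose.py
```

```text
29.75 [ 520.  -136.6  107.6] yaw -9.53 local [  1.5 -14.4] z [ 0.001 -0.    -1.   ] F [ 0.3  0.3 -1.9] 54.26228069809153
```

Request:
drive_tool(
  steps=[
    {"tx": -0.0005, "ty": -0.001, "tz": 0.02, "rx": 0, "ry": 0, "rz": 0, "grip": 1},
    {"tx": 0, "ty": 0, "tz": 0.015, "rx": 0, "ry": 0, "rz": 0, "grip": 1},
    {"tx": 0, "ty": 0, "tz": 0.01, "rx": 0, "ry": 0, "rz": 0, "grip": 1},
    {"tx": 0, "ty": 0, "tz": 0.004, "rx": 0, "ry": 0, "rz": 0, "grip": 1},
    {"tx": 0, "ty": 0, "tz": 0.003, "rx": 0, "ry": 0, "rz": 0, "grip": 1},
    {"tx": 0, "ty": 0, "tz": 0, "rx": 0, "ry": 0, "rz": 0, "grip": 1},
  ],
)

```text
time: 30.5
eef_pos: [518.4, -137.5, 55.7]
orientation: [2.399, 2.028, 0.0]
ft_force: [-2.4, 0.8, 4.4]
grip_width: 54.6
gripper_force: 95.9
```

Request:
drive_tool(
  steps=[
    {"tx": 0, "ty": 0, "tz": 0.001, "rx": 0, "ry": 0, "rz": 0, "grip": 1},
    {"tx": 0, "ty": 0, "tz": 0, "rx": 0, "ry": 0, "rz": 0, "grip": 1},
  ],
)

```text
time: 30.75
eef_pos: [518.4, -137.6, 55.6]
orientation: [2.399, 2.027, 0.0]
ft_force: [-5.7, 1.6, 10.3]
grip_width: 54.2
gripper_force: 96.4
```

```bash
python3 pose.py
```

```text
30.75 [ 518.4 -137.6   55.6] yaw -9.61 local [ -0.  -15.6] z [ 0. -0. -1.] F [-5.7  1.6 10.3] 54.1852141413598
```

Request:
drive_tool(
  steps=[
    {"tx": 0, "ty": 0, "tz": 0, "rx": 0, "ry": 0, "rz": 0, "grip": -1},
    {"tx": 0, "ty": 0, "tz": 0, "rx": 0, "ry": 0, "rz": 0, "grip": -1},
    {"tx": 0, "ty": 0, "tz": 0, "rx": 0, "ry": 0, "rz": 0, "grip": -1},
    {"tx": 0, "ty": 0, "tz": 0, "rx": 0, "ry": 0, "rz": 0, "grip": -1},
    {"tx": 0, "ty": 0, "tz": -0.03, "rx": 0, "ry": 0, "rz": 0, "grip": -1},
    {"tx": 0, "ty": 0, "tz": -0.05, "rx": 0, "ry": 0, "rz": 0, "grip": -1},
    {"tx": -0.05, "ty": 0, "tz": -0.06, "rx": 0, "ry": 0, "rz": 0, "grip": -1},
    {"tx": -0.05, "ty": 0, "tz": -0.06, "rx": 0, "ry": 0, "rz": 0, "grip": -1},
    {"tx": -0.03, "ty": 0, "tz": -0.03, "rx": 0, "ry": 0, "rz": 0, "grip": -1},
    {"tx": 0, "ty": 0, "tz": 0, "rx": 0, "ry": 0, "rz": 0, "grip": -1},
    {"tx": 0, "ty": 0, "tz": 0, "rx": 0, "ry": 0, "rz": 0, "grip": -1},
  ],
)

```text
time: 32.12
eef_pos: [499.7, -244.7, 258.7]
orientation: [-2.397, -2.028, -0.0]
ft_force: [0.1, -0.3, -0.8]
grip_width: 85.3
gripper_force: 0.0
```

```bash
python3 pose.py;  python3 - <<'E'
from h import *
sd=save("side","s11.png"); ms=optics.camera_model("side")
m=optics.camera_model("wrist"); im=save("wrist","w11.png"); np.save("w11.npy",m,allow_pickle=True)
for c in("wrist","side"):
  for t in ("transformer","capacitor","contactor"):
    print(c,t,[(round(r["score"],2),loc(at_z(c,r["at"],4)).round(1)) for r in spotter.tip_of(c,t)])
b=sd[100:250,280:430,::-1].copy(); a=im[20:290,240:400,::-1]
a=cv2.resize(a,None,fx=2.2,fy=2.2,interpolation=2);b=cv2.resize(b,None,fx=2.8,fy=2.8,interpolation=2)
H=max(a.shape[0],b.shape[0]);pad=lambda i:cv2.copyMakeBorder(i,0,H-i.shape[0],0,0,0)
o=np.hstack([pad(a),pad(b)]);print(o.shape);cv2.imwrite("pics/w11b.png",o)
E
```

```text
32.12 [ 499.7 -244.7  258.7] yaw -9.55 local [  -0.6 -124.4] z [-0.001  0.001 -1.   ] F [ 0.1 -0.3 -0.8] 85.25480831790595
wrist transformer [(0.79, array([ 3.7, 62.3]))]
wrist capacitor [(0.94, array([  1.6, -17.7]))]
wrist contactor [(0.78, array([  2. , -78.7])), (0.6, array([-137.7,    1.8]))]
side transformer []
side capacitor [(0.73, array([  4.5, -10.1])), (0.29, array([-164.2, -261.6]))]
side contactor [(0.96, array([-138.1,   10.1])), (0.73, array([ 90.9, 154.8])), (0.68, array([  3.7, -73.8]))]
(594, 772, 3)
```

View pics/w11b.png

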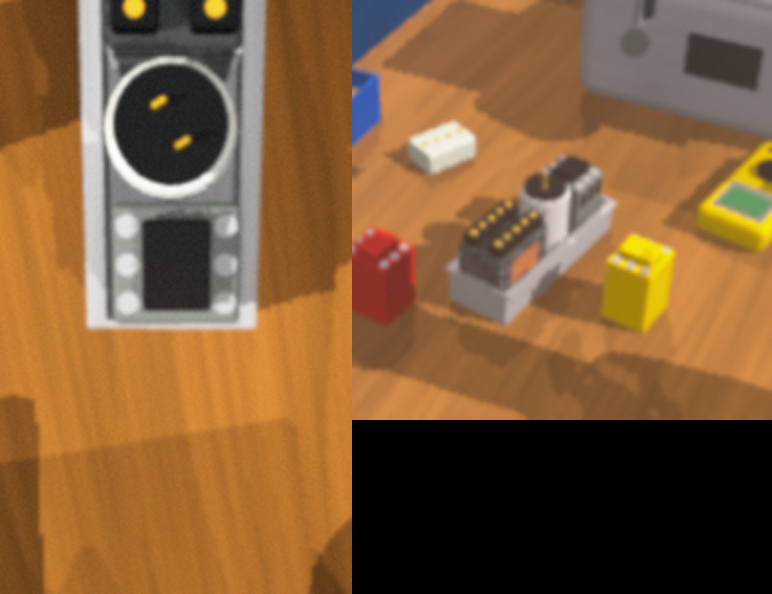

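All three parts stand upright in one row inside the tray. In the left crop the can is at (127,170), the contactor at (262,175), and the transformer at the top. The side view agrees, and the look-alikes haven't moved.

```bash
python3 -c "
from plant import ctrl; print(ctrl.hand_in())"
```

```text
the job is handed in; nothing more can be done
None
```

I handed the job in at about 32 s of the 67 s limit; in the last pictures the transformer, large capacitor and contactor stand upright in one row in the tray, but the hand-in call returned no verdict.

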